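# Slide the washing-powder tub back over the lip of its drip tray

## Robot

A 7-joint arm with a two-finger parallel gripper is mounted at the origin on the work surface. World frame = base frame: x ahead of the robot, y to its left, z up, the work surface at z = 0. Lengths are in m, angles in rad, forces in N, time in s.
With the tool pointing down it reaches from about 0.4 to 0.85 m from the base axis. Payload 10.4 kg.
Tool frame: the origin (TCP) lies midway between the tips of the shut fingers; the grasp point (between the pads) lies 19 mm behind it; z points along the fingers, y is the line along which they close (so a half turn about z gives the same grasp; the last joint's range is limited). The gripper opens to 87 mm and grips with 3 to 60 N. Pads are 19 mm wide; open, the fingers measure 117 mm over their backs; the gripper's body (75 mm by 190 mm) begins 51 mm behind the grasp point.
Start: joints at [-1.244, 0.332, -0.065, 1.46, 0.022, 1.35, -0.088], TCP at [0.214, 0.587, 0.223] pointing down, gripper open.
Joint ranges: [-2.6, 2.6], [-0.5, 2.12], [-1.47, 1.34], [0.16, 2.42], [-1.27, 4.41], [0.06, 2.06], [-2.6, 2.6]. Speed limits (rad/s): [2.22, 2.22, 2.79, 2.79, 3.14, 3.14, 3.14].

## Interface

Orientations are given as a unit quaternion [x, y, z, w].
In Python, from bench import r gives the robot as it stands.
- The arm moves only by the tool carry_out, never from a script. Its argument "steps" is a list that holds one entry, the list of rows, each a list of 6 numbers: the shift along the tool's x, y, z in cm, then the turn, a rotation vector about the tool's x, y, z in rad. In form: [[[dx, dy, dz, wx, wy, wz], ...]]. A call has 1 to 20 rows; each row is the pose to reach, as a shift and turn from the pose commanded when the call began, along the tool's axes at that moment; what a row does not reach only later rows make up. A row lasts 1/12 s, in which the tool goes at most 41.7 mm and 7.16 degrees, less where a joint would pass 70% of its speed; a pose out of reach is approached as far as the arm can. A call with a gripper value outside its range is refused whole. "hand" is the closure, from -1 (fully open) to 1 (shut), set as the call begins (left out, the last holds). The fingers move at their own pace and stop on an object; "squeeze" is the grip in N (left out, the last holds). Time passes only in rows, so rows that repeat a pose let the fingers close. It gives the time, the measured TCP pose, the force, the opening and the grip force at its end, in the units of the state.
- r.read_state(): the state, without advancing time (a new reading comes with each control period).
- r.camera(name): name is "scene" or "top"; returns the picture (384x512x3 uint8, red, green, blue); there is no depth.
- r.camera_params(name): a dict with "fx", "fy", "cx", "cy" (pixels), "D" ([k1, k2, p1, p2, k3] as OpenCV has them; the pictures are not rectified), "view" (4x4, takes a point from world to camera coordinates). Camera axes: x right, y up, looking along -z (the intrinsics and any distortion apply to the point x, -y, -z); pixel columns grow to the right and rows downward; lengths in m; the calibration is good to about 2 mm. A picture is of the moment at which its call begins. camera_params takes no time and is no camera call.
- r.close_job(): hands the job in; it is judged then, once.
The state is a dict: "time": time; "joint_positions": joint angles; "joint_vel": joint speeds; "joint_torque": joint torques, N m; "ee_pos": TCP position; "eef_rot": TCP orientation; "ft_force": force on the tool from outside, world axes, zero at the start; "torque": the same for the moment, N m; "width": finger opening in m; "grip_force": force on a finger pad.
Only numpy, scipy, OpenCV 4.12 (cv2) and the standard library are available. Lean on these libraries where they do the work, as an engineer would, in place of code of your own. Each camera call takes 0.05 s, during which the arm holds its last target. There are 200 camera calls.

## Task

Put the washing-powder tub away: it is too wide to grip, so push it low down and slide it along the counter, up over the ramped front lip of the drip tray and in between the two bottles under the wire shelf, right back until it stands flat in the tray at or close to the back rim. Keep it upright and sliding, do not lift it. Do not bump the wire shelf, and leave the two bottles in the tray and the cup and the jar beside the tub where they stand.

Things in the scene. Friction and masses are not known exactly. Their poses are not given: they have to be found in the camera images.
- tub: round white plastic tub of washing powder with a flat lid, 0.55 to 0.95 kg: upright cylinder 108 mm in diameter (lid 113 mm, from 112 mm up; base edge bevelled 4 mm), 130 mm tall, centre of mass about 60 mm up. Pushed low it slides with 3 to 7 N, up to 15 N over the lip. It starts on the counter in front of the tray. Origin at the centre of its underside, z up along its axis
- tray: fixed grey drip tray, 200 mm deep (x), 400 wide (y), on the left, its front facing right. Origin: centre of its underside; x points from front lip to back rim. Along x (mm): ramp foot -100, lip 7 high from -73 to -70, down to the flat floor (3 high) from -65 to 96; upright back rim 20 high at 96. Side rims 14 high at y = +-196. The tub meets the back rim when its origin is at x = 42
- wire_shelf: fixed white wire shelf standing over the tray, origin and axes as the tray's. Deck 480 mm wide (y), from x = -74 mm (front edge, robot side) to 133 mm; underside 240 mm above the counter at the front edge, 255 mm behind it; 9 mm legs at y = +-240 mm; open at front and back. A pot of grass and a box stand on its two ends, up to 390 mm above the counter
- jug: white jug bottle with a screw cap, 70 by 100 mm (its narrow side to the gap), 206 mm tall, 0.8 kg, standing loose in the tray to one side of the gap; origin at the centre of its underside
- spray_can: round aerosol can, 58 mm in diameter, 195 mm tall, 0.35 kg, standing loose in the tray on the other side of the gap; jug and can may be either way round, 120 to 140 mm from the tray's middle line; origin at the centre of its underside
- dosing_cup: small clear plastic cup, 60 mm in diameter, 48 mm tall, standing loose on the counter beside the tub's path; origin at the centre of its underside
- jar: small white jar, 68 mm in diameter, 55 mm tall, standing loose on the counter on the other side of the tub's path; cup and jar may be either way round; origin at the centre of its underside

How it is judged:
By the outcome, as a careful person would: the job done as asked, in the order asked, and still so for the second after the job is handed in, with the robot touching nothing.
It also fails if it takes over 40 s, if anything falls off the work surface, if the arm or the gripper's body presses on something with over 40 N, if the wrist force passes 120 N, or if a joint passes its speed limit or range.

## Working session

There is one attempt and no reset: what is moved stays moved. The work goes in short steps, Python scripts to look and compute and a tool call to move; the robot and the scene stay as the last step left them, time stands still between calls to the robot, and variables do not carry over. Pictures are saved under pics/ and viewed, at most 10 in all, crops included, and the job is handed in when it is done.

Besides the shell and the picture viewer there is one more tool, called after ">>>" in YAML: its name, and indented under it one key for each argument. carry_out: Moves the arm, as the interface text tells. Its arguments: {"type":"object","properties":{"steps":{"type":"array","items":{"type":"array","items":{"type":"array","items":{"type":"number"}}}},"hand":{"type":"number"},"squeeze":{"type":"number"}},"required":["steps"]}

```bash
mkdir -p pics
python3 - <<'E'
from bench import r
import cv2,numpy as np
for n in("scene","top"):
    cv2.imwrite(f"pics/{n}0.png",r.camera(n)[:,:,::-1]); p=r.camera_params(n)
    print(n,{k:(np.round(v,4).tolist()) for k,v in p.items()})
s=r.read_state();print(s["time"],s["ee_pos"],s["eef_rot"],s["ft_force"])
E
```

```text
scene {'fx': 452.5244, 'fy': 452.5244, 'cx': 247.5703, 'cy': 191.4736, 'D': [-0.0437, 0.0, 0.0, 0.0, 0.0], 'view': [[0.8329, 0.5533, -0.012, -0.4932], [-0.4143, 0.6378, 0.6493, 0.222], [0.3669, -0.5358, 0.7604, -0.9808], [0.0, 0.0, 0.0, 1.0]]}
top {'fx': 396.6944, 'fy': 396.6944, 'cx': 257.4403, 'cy': 198.6897, 'D': [-0.0573, 0.0, 0.0, 0.0, 0.0], 'view': [[-0.0076, -0.9996, -0.029, 0.0378], [0.9829, -0.0128, 0.1837, -0.5872], [-0.184, -0.0271, 0.9826, -0.6044], [0.0, 0.0, 0.0, 1.0]]}
0.1 [0.21403376 0.58683371 0.22182159] [ 1.73974052e-01  9.84750025e-01 -6.39419964e-04 -9.73859762e-05] [ 0.29825541 -0.45147362  0.15893508]
```

View pics/scene0.png

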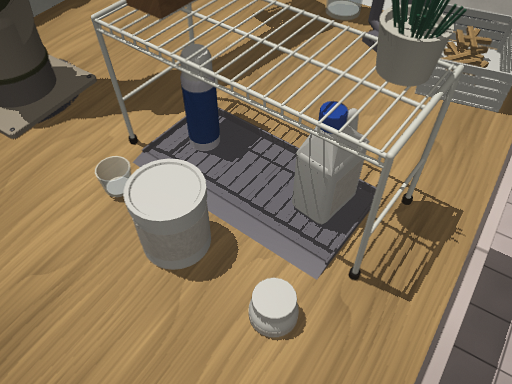

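View pics/top0.png

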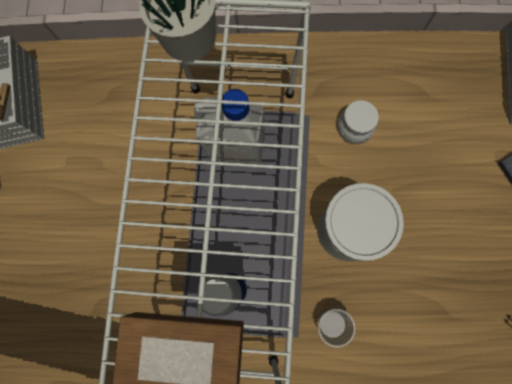

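The scene view shows the tub (lid centre about 167,190), with the cup left of it (115,172) and the jar right (274,305). The can stands at (203,100) and the jug at (328,165) in the tray. In the top view the lid is at (364,221), the cup at (336,327) and the jar at (360,120). The tray front edge there runs (309,117)-(299,335).

```bash
cat > h.py <<'E'
import cv2,numpy as np
from bench import r
def ray(n,uv):
    p=r.camera_params(n);K=np.array([[p["fx"],0,p["cx"]],[0,p["fy"],p["cy"]],[0,0,1]]);V=np.array(p["view"])
    q=cv2.undistortPoints(np.array([[uv]],float),K,np.array(p["D"]))[0,0]
    d=V[:3,:3].T@np.array([q[0],-q[1],-1]);return -V[:3,:3].T@V[:3,3],d
def onz(n,uv,z):
    c,d=ray(n,uv);return c+d*(z-c[2])/d[2]
def proj(n,P):
    p=r.camera_params(n);K=np.array([[p["fx"],0,p["cx"]],[0,p["fy"],p["cy"]],[0,0,1]]);V=np.array(p["view"])
    c=(V@np.append(P,1))[:3]*[1,-1,-1]
    return cv2.projectPoints(c[None],np.zeros(3),np.zeros(3),K,np.array(p["D"]))[0].ravel()
E
python3 - <<'E'
from h import *
np.set_printoptions(precision=3,suppress=True)
for nm,n,uv,z in[("lid","top",(364,220),.13),("lid","scene",(166.5,189),.13),("jar","top",(361,117),.055),("jar","scene",(274,298),.055),("cup","top",(336.5,327),.048),("cup","scene",(114,168),.048),
 ("footR","top",(309,117),0),("footL","top",(299,335),0),("footR","scene",(319,271),0),("footL","scene",(137,157),0),
 ("capJug","top",(235,101),.206),("capJug","scene",(334,111),.206),("jugbase near","scene",(318,220),.003),("jugbase left","scene",(295,208),.003),("jugbase right","scene",(357,185),.003),("canbase bottom","scene",(206,152),.003),("canL","scene",(190,138),.01),("canR","scene",(219,140),.01),("can top T","top",(218,293),.195),
 ("shelfR","top",(308,5),.25),("shelfL","top",(290,380),.25),("shelfR","scene",(387,157),.25),("shelfL","scene",(96,17),.25)]:
    print(nm,n,onz(n,uv,z))
s=r.read_state();print(proj("scene",s["ee_pos"]),proj("top",s["ee_pos"]))
print("cams",ray("top",(257,198))[0],ray("scene",(257,198))[0])
E
python3 -c "
import cv2
a=cv2.imread('pics/scene0.png')[30:290,90:400];b=cv2.imread('pics/top0.png')[80:340,120:430]
cv2.imwrite('pics/c.png',cv2.hconcat([cv2.resize(a,(400,335)),cv2.resize(b,(400,335))]))"
```

```text
lid top [ 0.54  -0.125  0.13 ]
lid scene [ 0.543 -0.123  0.13 ]
jar top [ 0.729 -0.148  0.055]
jar scene [ 0.732 -0.147  0.055]
cup top [ 0.38  -0.092  0.048]
cup scene [ 0.381 -0.087  0.048]
footR top [ 0.752 -0.065  0.   ]
footL top [ 0.361 -0.036  0.   ]
footR scene [ 0.752 -0.047  0.   ]
footL scene [ 0.355 -0.016  0.   ]
capJug top [0.693 0.057 0.206]
capJug scene [0.693 0.061 0.206]
jugbase near scene [0.707 0.035 0.003]
jugbase left scene [0.663 0.036 0.003]
jugbase right scene [0.728 0.14  0.003]
canbase bottom scene [0.458 0.062 0.003]
canL scene [0.414 0.07  0.01 ]
canR scene [0.464 0.096 0.01 ]
can top T top [0.441 0.078 0.195]
shelfR top [ 0.805 -0.041  0.25 ]
shelfL top [ 0.351 -0.007  0.25 ]
shelfR scene [ 0.794 -0.028  0.25 ]
shelfL scene [0.305 0.016 0.25 ]
[250.569 -85.127] [-179.765  468.445]
cams [0.466 0.014 0.703] [ 0.863 -0.394  0.596]
```

View pics/c.png

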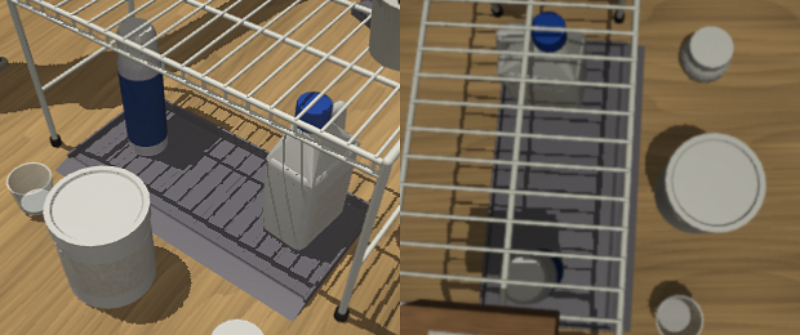

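The enlarged view confirms the bottle layout: can at x≈0.44, jug at x≈0.69, so the gap is about 190 mm wide and centred near x≈0.565. My plan is to lift and swing over the shelf, tilt the tool 60°, and push with the fingers partly open so they cradle the tub.

```bash
cat >> h.py <<'E'
from scipy.spatial.transform import Rotation as Ro
def Rt(az,tilt):  # tool y at azimuth az (deg), z tilted from down toward az+90
    a,t=np.radians([az,tilt]);y=np.array([np.cos(a),np.sin(a),0]);d=np.array([-y[1],y[0],0])
    z=d*np.sin(t)-np.array([0,0,1])*np.cos(t);return np.c_[np.cross(y,z),y,z]
def rows(wps,p0=None,R0=None):
    s=r.read_state();p0=s["ee_pos"] if p0 is None else p0;R0=Ro.from_quat(s["eef_rot"]).as_matrix() if R0 is None else R0
    for p,az,t in wps:
        print(",".join("[%.1f,%.1f,%.1f,%.2f,%.2f,%.2f]"%(*(R0.T@(np.array(p)-p0)*100),*Ro.from_matrix(R0.T@Rt(az,t)).as_rotvec()) for _ in[0]),end=",")
    print()
E
python3 - <<'E'
from h import *
# shelf/tray edges by colour profile
for n,c,d in[("top",(305,200),(1,0)),("scene",(228,214),(0.53,-0.85))]:
    im=cv2.cvtColor(cv2.imread(f"pics/{n}0.png"),cv2.COLOR_BGR2RGB).astype(int)
    print(n,[(k,im[int(round(c[1]+k*d[1])),int(round(c[0]+k*d[0]))].tolist()) for k in range(-14,14,2)])
w=[]
for i in range(1,14):
    az=70-i*3.6;w.append(((.60*np.cos(np.radians(az)),.60*np.sin(np.radians(az)),.485),az,0))
rows(w)
E
```

```text
top [(-14, [81, 79, 82]), (-12, [79, 77, 78]), (-10, [126, 126, 115]), (-8, [171, 171, 158]), (-6, [137, 136, 127]), (-4, [81, 78, 79]), (-2, [80, 77, 79]), (0, [96, 84, 72]), (2, [126, 101, 65]), (4, [116, 93, 60]), (6, [69, 55, 35]), (8, [63, 50, 33]), (10, [63, 50, 32]), (12, [64, 51, 33])]
scene [(-14, [79, 64, 45]), (-12, [168, 138, 91]), (-10, [173, 141, 94]), (-8, [165, 136, 97]), (-6, [121, 118, 122]), (-4, [122, 117, 122]), (-2, [121, 118, 122]), (0, [121, 117, 121]), (2, [121, 117, 121]), (4, [121, 116, 122]), (6, [120, 116, 122]), (8, [121, 117, 122]), (10, [117, 112, 116]), (12, [97, 94, 97])]
[-3.7,-2.6,-26.3,-0.00,0.00,0.06],[-7.5,-3.0,-26.3,-0.00,0.00,0.13],[-11.2,-3.6,-26.3,-0.00,0.00,0.19],[-14.9,-4.4,-26.3,-0.00,0.00,0.25],[-18.5,-5.4,-26.3,-0.00,0.00,0.31],[-22.1,-6.7,-26.3,-0.00,0.00,0.38],[-25.5,-8.2,-26.3,-0.00,0.00,0.44],[-28.9,-9.9,-26.3,-0.00,0.00,0.50],[-32.1,-11.8,-26.3,-0.00,0.00,0.56],[-35.2,-13.9,-26.3,-0.00,0.00,0.63],[-38.2,-16.2,-26.3,-0.00,0.00,0.69],[-41.0,-18.7,-26.3,-0.00,0.00,0.75],[-43.7,-21.4,-26.3,-0.00,0.00,0.82],
```

>>> carry_out:
  steps:
    - [[0,0,-4,0,0,0],[0,0,-8,0,0,0],[0,0,-12,0,0,0],[0,0,-16,0,0,0],[0,0,-20,0,0,0],[0,0,-24,0,0,0],[-1,-1,-26.3,0,0,0],[-3.7,-2.6,-26.3,0,0,0.06],[-7.5,-3.0,-26.3,0,0,0.13],[-11.2,-3.6,-26.3,0,0,0.19],[-14.9,-4.4,-26.3,0,0,0.25],[-18.5,-5.4,-26.3,0,0,0.31],[-22.1,-6.7,-26.3,0,0,0.38],[-25.5,-8.2,-26.3,0,0,0.44],[-28.9,-9.9,-26.3,0,0,0.5],[-32.1,-11.8,-26.3,0,0,0.56],[-35.2,-13.9,-26.3,0,0,0.63],[-38.2,-16.2,-26.3,0,0,0.69],[-41,-18.7,-26.3,0,0,0.75],[-43.7,-21.4,-26.3,0,0,0.82]]
  hand: -1

```text
time: 1.77
ee_pos: [0.5521, 0.2349, 0.4848]
eef_rot: [0.553, 0.833, -0.0, -0.0]
ft_force: [0.6, 0.4, -0.9]
width: 0.087
grip_force: 0.0
```

Run:
```python
from h import *
s=r.read_state();print(s["time"],s["ee_pos"],Ro.from_quat(s["eef_rot"]).as_matrix().round(2).tolist(),s["joint_positions"].round(2),s["width"])
w=[]
for i in range(1,13):
    az=23-i*3.9;w.append(((.60*np.cos(np.radians(az)),.60*np.sin(np.radians(az)),.485),max(az,-4),0))
q=w[-1][0]
for i in range(1,9):
    f=i/8;p=np.array(q)*(1-f)+np.array((.532,-.29,.30))*f
    w.append((p,-4,7*i))
print(q)
rows(w)
```

```text
1.7667 [0.552137   0.23487112 0.48483828] [[-0.39, 0.92, -0.0], [0.92, 0.39, -0.0], [-0.0, -0.0, -1.0]] [-0.68  0.3   0.3   0.98 -0.09  1.88 -0.02] 0.08704733068748828
(np.float64(0.5489758007098949), np.float64(-0.242127177811434), 0.485)
[-4.1,-0.1,-0.0,-0.00,0.00,0.07],[-8.2,-0.5,-0.0,-0.00,0.00,0.13],[-12.2,-1.2,-0.0,-0.00,0.00,0.20],[-16.2,-2.2,-0.0,-0.00,0.00,0.27],[-20.1,-3.4,-0.0,-0.00,0.00,0.34],[-23.9,-4.9,-0.0,-0.00,0.00,0.41],[-27.6,-6.6,-0.0,-0.00,0.00,0.47],[-31.2,-8.6,-0.0,-0.00,0.00,0.47],[-34.6,-10.8,-0.0,-0.00,0.00,0.47],[-37.8,-13.3,-0.0,-0.00,0.00,0.47],[-40.9,-15.9,0.0,-0.00,0.00,0.47],[-43.8,-18.8,0.0,-0.00,0.00,0.47],[-44.3,-19.2,2.3,-0.03,0.12,0.47],[-44.8,-19.6,4.6,-0.06,0.24,0.47],[-45.2,-20.1,6.9,-0.09,0.36,0.46],[-45.7,-20.5,9.3,-0.12,0.48,0.46],[-46.2,-20.9,11.6,-0.14,0.60,0.45],[-46.7,-21.4,13.9,-0.17,0.72,0.45],[-47.1,-21.8,16.2,-0.20,0.84,0.44],[-47.6,-22.2,18.5,-0.23,0.96,0.43],
```

>>> carry_out:
  steps:
    - [[-4.1,-0.1,0,0,0,0.07],[-8.2,-0.5,0,0,0,0.13],[-12.2,-1.2,0,0,0,0.2],[-16.2,-2.2,0,0,0,0.27],[-20.1,-3.4,0,0,0,0.34],[-23.9,-4.9,0,0,0,0.41],[-27.6,-6.6,0,0,0,0.47],[-31.2,-8.6,0,0,0,0.47],[-34.6,-10.8,0,0,0,0.47],[-37.8,-13.3,0,0,0,0.47],[-40.9,-15.9,0,0,0,0.47],[-43.8,-18.8,0,0,0,0.47],[-44.3,-19.2,2.3,-0.03,0.12,0.47],[-44.8,-19.6,4.6,-0.06,0.24,0.47],[-45.2,-20.1,6.9,-0.09,0.36,0.46],[-45.7,-20.5,9.3,-0.12,0.48,0.46],[-46.2,-20.9,11.6,-0.14,0.6,0.45],[-46.7,-21.4,13.9,-0.17,0.72,0.45],[-47.1,-21.8,16.2,-0.2,0.84,0.44],[-47.6,-22.2,18.5,-0.23,0.96,0.43]]
  hand: -0.38

```text
time: 3.43
ee_pos: [0.5326, -0.2887, 0.2999]
eef_rot: [0.646, 0.602, 0.343, -0.32]
ft_force: [1.3, -0.8, -2.9]
width: 0.0601
grip_force: 0.0
```

Run:
```python
from h import *
for n in("scene","top"): cv2.imwrite(f"pics/{n}1.png",r.camera(n)[:,:,::-1])
cv2.imwrite("pics/b1.png",cv2.resize(cv2.hconcat([cv2.imread("pics/scene1.png"),cv2.imread("pics/top1.png")]),(800,300)))
s=r.read_state();print(s["time"],s["ee_pos"],Ro.from_quat(s["eef_rot"]).as_matrix().round(2).tolist(),s["joint_positions"].round(2),s["width"])
w=[]
q=s["ee_pos"]
for i in range(1,13):
    f=i/12;p=q*(1-f)+np.array((.533,-.27,.035))*f
    w.append((p,-5.0,min(56+i*.5,60)))
rows(w)
```

```text
3.5333 [ 0.52966324 -0.29109234  0.29303928] [[0.05, 1.0, 0.06], [0.55, -0.08, 0.83], [0.83, -0.01, -0.55]] [ 0.67  0.73  0.23  1.08 -0.86  2.05  0.69] 0.0601529617399931
[-1.7,0.0,1.3,-0.02,0.00,-0.00],[-3.4,0.1,2.7,-0.02,0.01,-0.00],[-5.1,0.1,4.0,-0.02,0.02,-0.00],[-6.8,0.2,5.3,-0.02,0.03,-0.00],[-8.5,0.2,6.7,-0.02,0.04,-0.00],[-10.2,0.2,8.0,-0.02,0.04,-0.00],[-11.9,0.3,9.4,-0.02,0.05,-0.00],[-13.6,0.3,10.7,-0.02,0.06,-0.00],[-15.2,0.4,12.0,-0.02,0.06,-0.00],[-16.9,0.4,13.4,-0.02,0.06,-0.00],[-18.6,0.4,14.7,-0.02,0.06,-0.00],[-20.3,0.5,16.0,-0.02,0.06,-0.00],
```

View pics/b1.png

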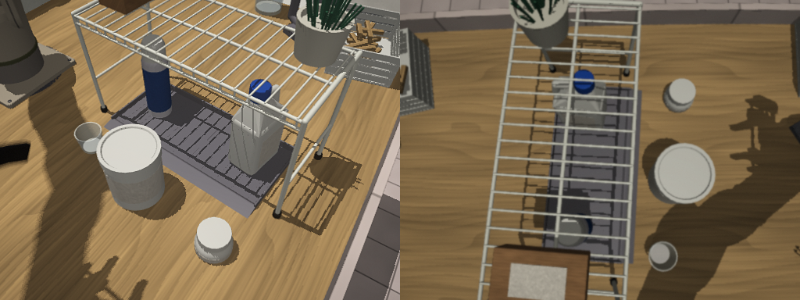

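The view shows the scene untouched, with the tub lid still at (131,147) in the left half. The arm is clear on the near side, so I'm descending behind the tub.

>>> carry_out:
  steps:
    - [[-1.7,0,1.3,-0.02,0,0],[-3.4,0.1,2.7,-0.02,0.01,0],[-5.1,0.1,4,-0.02,0.02,0],[-6.8,0.2,5.3,-0.02,0.03,0],[-8.5,0.2,6.7,-0.02,0.04,0],[-10.2,0.2,8,-0.02,0.04,0],[-11.9,0.3,9.4,-0.02,0.05,0],[-13.6,0.3,10.7,-0.02,0.06,0],[-15.2,0.4,12,-0.02,0.06,0],[-16.9,0.4,13.4,-0.02,0.06,0],[-18.6,0.4,14.7,-0.02,0.06,0],[-19.9,0.5,15.7,-0.02,0.06,0],[-19.9,0.5,15.7,-0.02,0.06,0],[-19.9,0.5,15.7,-0.02,0.06,0]]

```text
time: 4.7
ee_pos: [0.5392, -0.271, 0.0485]
eef_rot: [0.639, 0.591, 0.366, -0.33]
ft_force: [1.2, -0.8, 0.4]
width: 0.0605
grip_force: 0.0
```

Run:
```python
from h import *
s=r.read_state();print(s["time"],s["ee_pos"],Ro.from_quat(s["eef_rot"]).as_matrix().round(3).tolist(),s["joint_positions"].round(2),s["width"])
cv2.imwrite("pics/s2.png",r.camera("scene")[:,:,::-1])
# jug/can geometry: blue masks
for n in("scene","top"):
    im=cv2.imread(f"pics/{n}0.png").astype(int);m=((im[...,0]>im[...,2]+25)&(im[...,0]>im[...,1]+20)).astype(np.uint8)
    k,_,st,c=cv2.connectedComponentsWithStats(m);print(n,[(st[i].tolist(),c[i].round(1).tolist()) for i in range(1,k) if st[i,4]>40])
```

```text
4.7 [ 0.53922026 -0.27103802  0.04850941] [[0.034, 0.996, 0.077], [0.513, -0.084, 0.854], [0.858, 0.01, -0.514]] [ 0.66  0.97  0.2   1.24 -0.86  1.77  0.97] 0.060482777317765093
scene [([183, 88, 35, 56, 1395], [200.4, 115.4]), ([319, 101, 18, 19, 157], [325.9, 108.1]), ([322, 104, 26, 26, 377], [337.0, 117.1])]
top [([223, 90, 25, 12, 232], [234.9, 95.6]), ([222, 104, 26, 16, 331], [235.0, 110.7])]
```

View pics/s2.png

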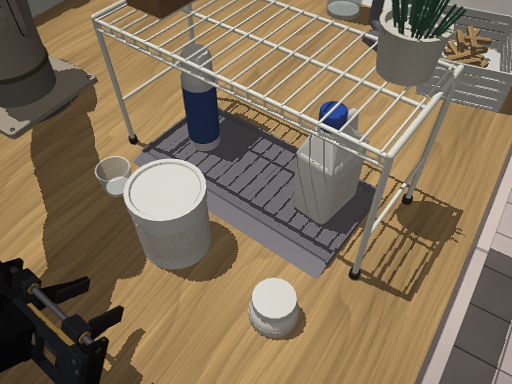

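The fingers are behind the tub, with tips near (85,290) and (118,312). They need a slight lowering and alignment, then I can push.

Run:
```python
from h import *
s=r.read_state();q=s["ee_pos"];a=np.array((.5355,-.20,.037));e=np.array((.562,.055,.037));d=(e-a)/np.linalg.norm(e-a)
w=[(q*(1-i/5)+a*i/5,-5.3,60) for i in range(1,6)]+[(a+d*.008*i,-5.3,60) for i in range(1,16)]
rows(w)
```

```text
[0.5,-0.2,1.3,-0.00,0.02,0.01],[1.0,-0.4,2.7,-0.00,0.02,0.01],[1.6,-0.6,4.0,-0.00,0.02,0.01],[2.1,-0.8,5.4,-0.00,0.02,0.01],[2.6,-1.0,6.7,-0.00,0.02,0.01],[3.0,-1.0,7.4,-0.00,0.02,0.01],[3.4,-1.0,8.1,-0.00,0.02,0.01],[3.8,-1.0,8.8,-0.00,0.02,0.01],[4.2,-1.0,9.5,-0.00,0.02,0.01],[4.6,-0.9,10.2,-0.00,0.02,0.01],[5.1,-0.9,10.8,-0.00,0.02,0.01],[5.5,-0.9,11.5,-0.00,0.02,0.01],[5.9,-0.9,12.2,-0.00,0.02,0.01],[6.3,-0.9,12.9,-0.00,0.02,0.01],[6.7,-0.9,13.6,-0.00,0.02,0.01],[7.1,-0.8,14.3,-0.00,0.02,0.01],[7.5,-0.8,15.0,-0.00,0.02,0.01],[7.9,-0.8,15.6,-0.00,0.02,0.01],[8.4,-0.8,16.3,-0.00,0.02,0.01],[8.8,-0.8,17.0,-0.00,0.02,0.01],
```

>>> carry_out:
  steps:
    - [[0.5,-0.2,1.3,0,0.02,0.01],[1,-0.4,2.7,0,0.02,0.01],[1.6,-0.6,4,0,0.02,0.01],[2.1,-0.8,5.4,0,0.02,0.01],[2.6,-1,6.7,0,0.02,0.01],[3,-1,7.4,0,0.02,0.01],[3.4,-1,8.1,0,0.02,0.01],[3.8,-1,8.8,0,0.02,0.01],[4.2,-1,9.5,0,0.02,0.01],[4.6,-0.9,10.2,0,0.02,0.01],[5.1,-0.9,10.8,0,0.02,0.01],[5.5,-0.9,11.5,0,0.02,0.01],[5.9,-0.9,12.2,0,0.02,0.01],[6.3,-0.9,12.9,0,0.02,0.01],[6.7,-0.9,13.6,0,0.02,0.01],[7.1,-0.8,14.3,0,0.02,0.01],[7.5,-0.8,15,0,0.02,0.01],[7.9,-0.8,15.6,0,0.02,0.01],[8.4,-0.8,16.3,0,0.02,0.01],[8.8,-0.8,17,0,0.02,0.01]]

```text
time: 6.42
ee_pos: [0.5476, -0.08, 0.037]
eef_rot: [0.638, 0.584, 0.371, -0.337]
ft_force: [-0.5, -5.6, 2.6]
width: 0.0601
grip_force: 2.7
```

Run:
```python
from h import *
for n in("scene","top"): cv2.imwrite(f"pics/{n}3.png",r.camera(n)[:,:,::-1])
cv2.imwrite("pics/b3.png",cv2.resize(cv2.hconcat([cv2.imread("pics/scene3.png"),cv2.imread("pics/top3.png")]),(800,300)))
s=r.read_state();print(s["time"],s["ee_pos"],s["ft_force"],Ro.from_quat(s["eef_rot"]).as_matrix().round(3).tolist(),s["joint_positions"].round(2),s["width"])
q=s["ee_pos"];e=np.array((.563,.055,.034));d=(e-q)/np.linalg.norm(e-q);print(np.linalg.norm(e-q))
rows([(q+d*.007*i,-5.3,60) for i in range(1,21)])
```

```text
6.5167 [ 0.54757681 -0.07841477  0.03720367] [ 0.61947302 -1.37473652 -0.08785353] [[0.041, 0.996, 0.077], [0.494, -0.088, 0.865], [0.868, 0.003, -0.496]] [ 0.48  0.79  0.11  1.63 -0.95  1.51  0.97] 0.060189710042052785
0.1343415042546039
[0.3,0.0,0.6,-0.00,-0.00,0.00],[0.7,0.0,1.2,-0.00,-0.00,0.00],[1.0,0.1,1.8,-0.00,-0.00,0.00],[1.3,0.1,2.5,-0.00,-0.00,0.00],[1.7,0.1,3.1,-0.00,-0.00,0.00],[2.0,0.1,3.7,-0.00,-0.00,0.00],[2.3,0.1,4.3,-0.00,-0.00,0.00],[2.7,0.2,4.9,-0.00,-0.00,0.00],[3.0,0.2,5.5,-0.00,-0.00,0.00],[3.3,0.2,6.2,-0.00,-0.00,0.00],[3.7,0.2,6.8,-0.00,-0.00,0.00],[4.0,0.2,7.4,-0.00,-0.00,0.00],[4.3,0.2,8.0,-0.00,-0.00,0.00],[4.7,0.3,8.6,-0.00,-0.00,0.00],[5.0,0.3,9.2,-0.00,-0.00,0.00],[5.3,0.3,9.9,-0.00,-0.00,0.00],[5.7,0.3,10.5,-0.00,-0.00,0.00],[6.0,0.3,11.1,-0.00,-0.00,0.00],[6.3,0.4,11.7,-0.00,-0.00,0.00],[6.7,0.4,12.3,-0.00,-0.00,0.00],
```

View pics/b3.png

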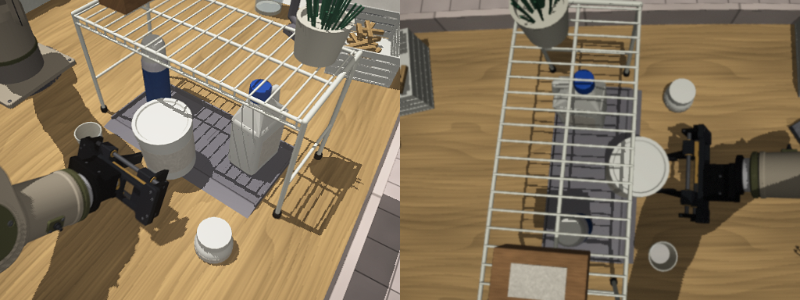

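The view shows the tub on the ramp, upright and cradled by the fingers, with its lid at (162,120) in the left half and (638,167) in the right. The cup and jar haven't moved. I'm continuing the push.

>>> carry_out:
  steps:
    - [[0.3,0,0.6,0,0,0],[0.7,0,1.2,0,0,0],[1,0.1,1.8,0,0,0],[1.3,0.1,2.5,0,0,0],[1.7,0.1,3.1,0,0,0],[2,0.1,3.7,0,0,0],[2.3,0.1,4.3,0,0,0],[2.7,0.2,4.9,0,0,0],[3,0.2,5.5,0,0,0],[3.3,0.2,6.2,0,0,0],[3.7,0.2,6.8,0,0,0],[4,0.2,7.4,0,0,0],[4.3,0.2,8,0,0,0],[4.7,0.3,8.6,0,0,0],[4.9,0.3,9.1,0,0,0],[5.1,0.3,9.5,0,0,0]]

```text
time: 7.85
ee_pos: [0.5603, 0.0274, 0.0341]
eef_rot: [0.638, 0.584, 0.371, -0.338]
ft_force: [-0.7, -4.9, 3.6]
width: 0.0601
grip_force: 2.8
```

Run:
```python
from h import *
for n in("scene","top"): cv2.imwrite(f"pics/{n}4.png",r.camera(n)[:,:,::-1])
cv2.imwrite("pics/b4.png",cv2.resize(cv2.hconcat([cv2.imread("pics/scene4.png"),cv2.imread("pics/top4.png")]),(800,300)))
s=r.read_state();print(s["time"],s["ee_pos"],s["ft_force"],Ro.from_quat(s["eef_rot"]).as_matrix().round(3).tolist(),s["joint_positions"].round(2))
```

```text
7.95 [0.56012896 0.02782156 0.03411554] [ 0.25289966 -0.41705065  0.98152673] [[0.042, 0.996, 0.078], [0.495, -0.088, 0.864], [0.868, 0.003, -0.497]] [ 0.37  0.72  0.04  1.76 -1.03  1.36  0.94]
```

View pics/b4.png

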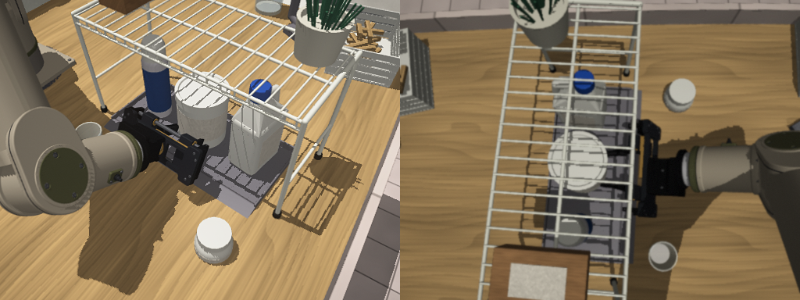

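The tub now stands between the bottles, lid about (200,97) left and (577,160) right, with everything else in place. I'm finishing with small steps and watching the force.

>>> carry_out:
  steps:
    - [[0.15,0,0.27,0,0,0],[0.3,0,0.53,0,0,0],[0.43,0,0.8,0,0,0],[0.57,0,1.05,0,0,0],[0.7,0,1.3,0,0,0],[0.85,0,1.55,0,0,0]]

```text
time: 8.45
ee_pos: [0.5618, 0.044, 0.0335]
eef_rot: [0.638, 0.584, 0.371, -0.337]
ft_force: [-0.9, -5.1, 2.7]
width: 0.06
grip_force: 2.6
```

>>> carry_out:
  steps:
    - [[0.15,0,0.27,0,0,0],[0.23,0,0.4,0,0,0],[0.3,0,0.53,0,0,0]]

```text
time: 8.7
ee_pos: [0.5625, 0.0469, 0.0332]
eef_rot: [0.64, 0.584, 0.37, -0.336]
ft_force: [-5.3, -22.6, 11.4]
width: 0.0604
grip_force: 11.0
```

The force rose to about 23 N at y≈0.094, which is where the back rim is expected. I'm backing straight off.

>>> carry_out:
  steps:
    - [[-0.2,0,-0.4,0,0,0],[-0.5,0,-0.9,0,0,0],[-1,0,-1.75,0,0,0],[-1.7,0,-3,0,0,0],[-2.7,0,-4.7,0,0,0],[-4,0,-7,0,0,0],[-5.3,0,-9.3,0,0,0],[-6.6,0,-11.5,0,0,0],[-7.9,0,-13.8,0,0,0],[-9.2,0,-16,0,0,0],[-10.5,0,-18.3,0,0,0],[-10.5,0,-18.3,0,0,0]]

```text
time: 9.7
ee_pos: [0.5417, -0.1666, 0.0321]
eef_rot: [0.641, 0.583, 0.37, -0.336]
ft_force: [-0.1, -1.1, -0.3]
width: 0.0599
grip_force: 0.0
```

Run:
```python
from h import *
for n in("scene","top"): cv2.imwrite(f"pics/{n}5.png",r.camera(n)[:,:,::-1])
cv2.imwrite("pics/b5.png",cv2.resize(cv2.hconcat([cv2.imread("pics/scene5.png"),cv2.imread("pics/top5.png")]),(800,300)))
s=r.read_state();print(s["time"],s["ee_pos"],s["ft_force"])
for n in("scene","top"): print(n,proj(n,[.567,.094,.133]))
```

```text
9.8 [ 0.54270346 -0.16144374  0.03264821] [-1.14419576  0.27690979  0.13763749]
scene [265.99996646 107.99746226]
top [213.53602621 203.21806898]
```

View pics/b5.png

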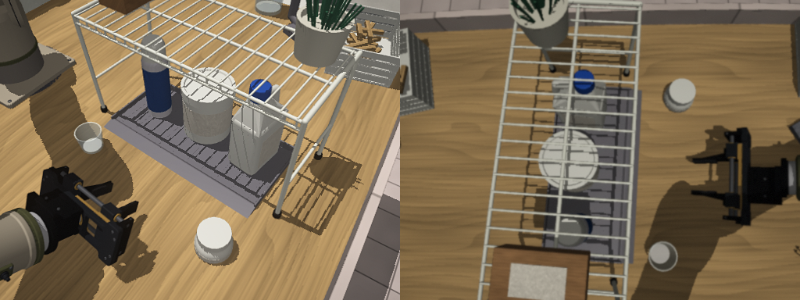

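The tub stands flat and upright at the back rim: its lid is at about (216,205) in the full top view, and I predicted (214,203). The bottles, cup and jar look unmoved, and the gripper is clear.

```bash
python3 -c "
from bench import r
print(r.close_job())"
```

```text
the job is handed in; nothing more can be done
None
```

The tub stands upright in the tray at the back rim, between the two bottles. The final pictures show the bottles, cup and jar where they were. I handed the job in at about 10 s of the 40 s allowed.

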